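Lower the governor gear cover without slamming it

TASK

The gear case has been serviced: push its open aluminium cover down on its stiff hinge until it lies fully closed on the case, lowering it gently without slamming it or bearing down hard on it, then let go. Leave the black relay-box lid standing open as it is.

Things in the scene. Friction and masses are not known exactly. Their poses are not given: they have to be found in the camera images.
- gear_cover (a joint): opening angle (rad) of the heavy (0.85 kg) aluminium gear cover: 0 = closed, level on its case; starts at 0.75 to 1.1, hinged on the side away from the robot. Stiff friction hinge: it stays wherever it is left and takes 2 to 5 N of push near the free edge all the way down. It slams if faster than 1.2 rad/s (0.23 m/s at the free edge) in the last 0.3 rad. Keep pushes under 60 N
- gear_cover_hinge (a point): middle of the gear cover's hinge axis, at the height of the cover's underside and of the rim of the open green-grey case, 180 x 160 mm, with gears in it (the rim is 75 to 125 mm above the work surface: 75 mm of case on a dark plinth of 0 to 50 mm). Its x axis points level away from the free edge, square to the hinge, y along the hinge, z up; it does not turn with the cover
- gear_cover_edge (a point): middle of the gear cover's free edge, on its outer (upper) face. The cover is a plate 190 mm from hinge to free edge, 164 mm wide, 10 mm thick; outer face flat for the 70 mm next to this edge, then a round boss 84 mm across, 10 mm high. Turns with the cover: x along it from free edge to hinge, z square out of the outer face
- relay_lid_edge (a point): middle of the free edge, on the outer face, of the black ribbed lid of the grey relay box, same sizes as the gear case and cover, standing open to its left or right, near or farther off: not to be moved

How it is judged:
By the outcome, as a careful person would: the job done as asked, in the order asked, and still so for the second after the job is handed in, with the robot touching nothing.
It also fails if it takes over 35 s, if anything falls off the work surface, if the arm or the gripper's body presses on something with over 40 N, if the wrist force passes 120 N, or if a joint passes its speed limit or range.

ROBOT

A 6-joint arm with a two-finger parallel gripper is mounted at the origin on the work surface. World frame = base frame: x ahead of the robot, y to its left, z up, the work surface at z = 0. Lengths are in m, angles in rad, forces in N, time in s.
With the tool pointing down it reaches from about 0.3 to 0.875 m from the base axis. Payload 6.4 kg.
Tool frame: the origin (TCP) lies on the centre line of the jaws, within the pads' length; the fingertips stand 11 mm ahead of it and the grasp point (between the pads) lies 8 mm behind it; x points along the fingers, y is the direction in which the jaws open and shut, and the axes are right-handed (so a half turn about x gives the same grasp; the last joint's range is limited). The gripper opens to 85 mm and grips with 20 to 120 N. Pads are 22 mm wide; open, the fingers measure 114 mm over their backs; the gripper's body (76 mm by 85 mm) begins 54 mm behind the grasp point. The pads swing forward as they close: fully open they stand 13 mm farther back than shut.
Start: joints at [0.991, 0.181, 1.607, -0, 1.354, -0.206], TCP at [0.21, 0.535, 0.242] pointing down, gripper open.
Joint ranges: [-2.99, 2.99], [-0.89, 2.07], [0.3, 2.58], [-1.14, 4.28], [0, 2.63], [-3.12, 3.12]. Speed limits (rad/s): [2.57, 2.57, 3.01, 3.14, 3.14, 3.14].

INTERFACE

Orientations are given as a unit quaternion [w, x, y, z].
In Python, from bench import ctrl, camera, hand_in gives the robot as it stands. The module is installed in compiled form; this text tells all that it offers.
- The arm moves only by the tool drive_tool, never from a script. Its argument "increments" is a list of rows, each a list of 7 numbers: the shift along the tool's x, y, z in m, then the turn, a rotation vector about the tool's x, y, z in degrees, then the gripper's target within -1 to 1 (fully open at 1, half-way at 0, shut at -1). In form: [[dx, dy, dz, rx, ry, rz, claw], ...]. A call has 1 to 10 rows; each row shifts and turns the commanded pose from where the row before left it, along the tool's axes as they then stand; what a row does not reach is not made up. A row lasts 1/8 s, in which the tool goes at most 62.5 mm and 10.7 degrees, less where a joint would pass 70% of its speed; a pose out of reach is approached as far as the arm can. A call is refused whole if a number of a shift passes 0.0625 or a number of a turn 10.7, either way. A call with a gripper value outside its range is refused whole. The fingers move at their own pace and stop on an object; the grip force is fixed at half the most. Time passes only in rows, so rows that do not move let the fingers close. It gives the time, the measured TCP pose, the force and the opening at its end, in the units of the state.
- ctrl.get_obs(): the state, without advancing time (a new reading comes with each control period).
- camera(name): name is "scene" or "top"; returns a dict with "img" (420x560x3 uint8, red, green, blue), "depth" (420x560 float32, m along the optical axis (not along the pixel's ray), 0 where there is no reading), "fx", "fy", "cx", "cy" (pixels), "world_from_camera" (4x4, takes a point from camera to world coordinates). Camera axes: x right, y down, z forward; pixel columns grow to the right and rows downward; lengths in m; the calibration is good to about 2 mm. A picture is of the moment at which its call begins.
- hand_in(): hands the job in, once; it reports no verdict.
The state is a dict: "time_s": time; "q": joint angles; "dq": joint speeds; "joint_efforts": joint torques, N m; "eef_pos": TCP position; "eef_rot": TCP orientation; "wrist_force": force on the tool from outside, world axes, zero at the start; "torque": the same for the moment, N m; "opening": opening from 0.0 (shut) to 1.0 (fully open).
Only numpy, scipy, OpenCV 4.12 (cv2) and the standard library are available. Lean on these libraries where they do the work, as an engineer would, in place of code of your own. Each camera call takes 0.05 s, during which the arm holds its last target.

## Working session

There is one attempt and no reset: what is moved stays moved. The work goes in short steps, Python scripts to look and compute and a tool call to move; the robot and the scene stay as the last step left them, time stands still between calls to the robot, and variables do not carry over. Pictures are saved under pics/ and viewed, and the job is handed in when it is done.

Besides the shell and the picture viewer there is one more tool, called as name([rows], argument=value, ...), one row to a line, values as JSON. drive_tool: Moves the arm, as the interface text tells. Its arguments: {"type":"object","properties":{"increments":{"type":"array","items":{"type":"array","items":{"type":"number"}}}},"required":["increments"]}

```bash
mkdir -p pics
python3 - <<'E'
from bench import ctrl, camera
import cv2, numpy as np
for n in ["scene","top"]:
    c=camera(n); cv2.imwrite(f"pics/{n}0.png",c["img"][:,:,::-1]); np.savez(f"{n}0.npz",**c)
    print(n,c["fx"],c["cx"],c["cy"],np.round(c["world_from_camera"],3).tolist())
o=ctrl.get_obs()
for k in o: print(k,np.round(o[k],3))
E
```

```text
scene 513.5865525368515 289.3500098448594 214.20708539705305 [[0.282, 0.802, -0.526, 1.15], [0.959, -0.242, 0.145, -0.179], [-0.011, -0.546, -0.838, 1.118], [0.0, 0.0, 0.0, 1.0]]
top 428.2190615330131 281.5722908388662 203.1931267727511 [[-0.011, -0.995, 0.095, 0.452], [-1.0, 0.01, -0.011, -0.007], [0.01, -0.096, -0.995, 1.093], [0.0, 0.0, 0.0, 1.0]]
time_s 0.1
q [ 0.991  0.181  1.608 -0.     1.354 -0.206]
dq [-0.001 -0.002 -0.003 -0.     0.    -0.   ]
joint_efforts [ 1.0000e-03 -4.4588e+01 -3.5224e+01 -0.0000e+00  4.0000e-03  0.0000e+00]
eef_pos [0.21  0.535 0.241]
eef_rot [ 0.695  0.131  0.695 -0.132]
wrist_force [ 0.191  0.481 -0.847]
torque [-0.004  0.004  0.004]
opening 0.997
```

View pics/scene0.png

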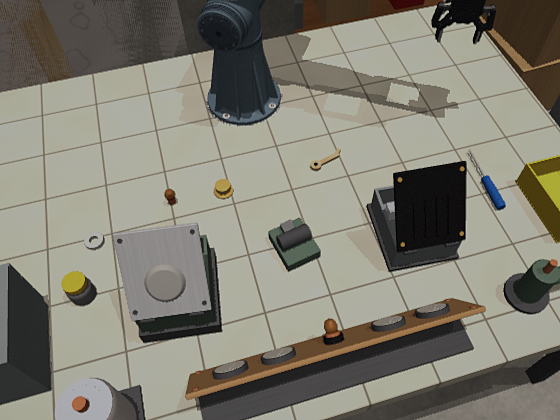

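View pics/top0.png

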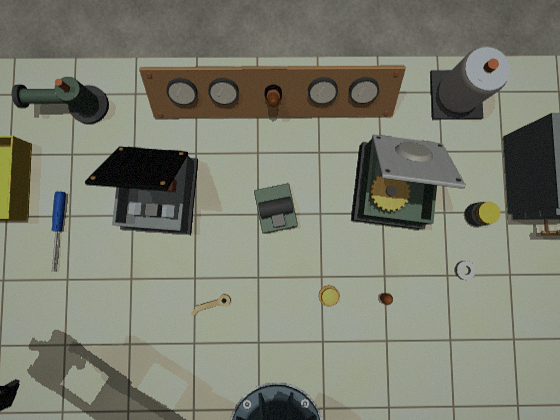

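The scene view shows the open aluminium cover at about (165,270), with the relay lid at (430,205). The top view shows the cover at about (415,160), with the case below it at (395,185) and rotated slightly. I'll measure the cover and case from depth.

```bash
cat > h.py <<'E'
import numpy as np, cv2
def cloud(c):
    d=c["depth"]; v,u=np.indices(d.shape)
    P=np.stack([(u-c["cx"])/c["fx"]*d,(v-c["cy"])/c["fy"]*d,d],-1)
    T=c["world_from_camera"]; return P@T[:3,:3].T+T[:3,3]
E
python3 - <<'E'
from h import *
for n,roi in [("scene",(100,215,225,345)),("top",(340,125,475,235))]:
    c=np.load(n+"0.npz"); W=cloud(c); x0,y0,x1,y1=roi
    img=c["img"]; big=cv2.resize(img[y0:y1,x0:x1,::-1],None,fx=5 if n=="top" else 4.4,fy=5 if n=="top" else 4.4,interpolation=cv2.INTER_CUBIC)
    cv2.imwrite(f"pics/{n}_crop.png",big)
    hsv=cv2.cvtColor(img,cv2.COLOR_RGB2HSV)
    m=np.zeros(img.shape[:2],bool); m[y0:y1,x0:x1]=True
    m&=(hsv[...,1]<30)&(hsv[...,2]>90)&(W[...,2]>0.1)&(c["depth"]>0)
    p=W[m]
    # ransac plane
    rng=np.random.default_rng(0);best=None
    for _ in range(500):
        a=p[rng.choice(len(p),3,False)]; nn=np.cross(a[1]-a[0],a[2]-a[0])
        if np.linalg.norm(nn)<1e-6: continue
        nn/=np.linalg.norm(nn); k=abs((p-a[0])@nn)<0.003
        if best is None or k.sum()>best.sum(): best=k
    q=p[best]; ce=q.mean(0); nn=np.linalg.svd(q-ce,full_matrices=False)[2][2]; nn*=np.sign(nn[2])
    print(n,m.sum(),best.sum(),"cen",ce.round(4),"n",nn.round(4),"angle",np.arccos(nn[2]).round(4),"yaw of tilt",np.arctan2(nn[1],nn[0]).round(4))
    mm=np.zeros_like(m); mm[tuple(np.argwhere(m)[best].T)]=True
    cs,_=cv2.findContours(mm.astype(np.uint8),cv2.RETR_EXTERNAL,cv2.CHAIN_APPROX_NONE)
    ct=max(cs,key=cv2.contourArea); box=cv2.boxPoints(cv2.minAreaRect(ct)); ap=cv2.approxPolyDP(cv2.convexHull(ct),5,True)[:,0]
    T=c["world_from_camera"]
    for u,v in ap:
        r=T[:3,:3]@[(u-c["cx"])/c["fx"],(v-c["cy"])/c["fy"],1]; t=((ce-T[:3,3])@nn)/(r@nn); print((u,v),(T[:3,3]+t*r).round(4))
    z=W[y0:y1,x0:x1,2]; print(np.histogram(z,bins=np.arange(-.02,.36,.01)))
E
```

```text
scene 7219 5538 cen [ 0.6309 -0.299   0.2075] n [ 0.7686 -0.1101  0.6302] angle 0.889 yaw of tilt -0.1422
(np.int32(196), np.int32(224)) [ 0.5891 -0.2124  0.2737]
(np.int32(210), np.int32(309)) [ 0.7049 -0.2289  0.1295]
(np.int32(132), np.int32(320)) [ 0.6827 -0.3859  0.1292]
(np.int32(113), np.int32(234)) [ 0.5659 -0.3695  0.2745]
(array([   0, 3823, 2346,  187,  179,  170,  719,  172,  181,  172,  179,
        149,  128,  168,  282,  452,  471,  424,  368,  445,  475,  532,
        552,  644,  520,  522,  530,  538,  561,  312,    0,    0,    0,
          0,    0,    0,    0]), array([-0.02, -0.01,  0.  ,  0.01,  0.02,  0.03,  0.04,  0.05,  0.06,
        0.07,  0.08,  0.09,  0.1 ,  0.11,  0.12,  0.13,  0.14,  0.15,
        0.16,  0.17,  0.18,  0.19,  0.2 ,  0.21,  0.22,  0.23,  0.24,
        0.25,  0.26,  0.27,  0.28,  0.29,  0.3 ,  0.31,  0.32,  0.33,
        0.34,  0.35]))
top 3151 2548 cen [ 0.6193 -0.2972  0.2193] n [ 0.7664 -0.1074  0.6334] angle 0.8849 yaw of tilt -0.1392
(np.int32(373), np.int32(135)) [ 0.699  -0.2287  0.1344]
(np.int32(441), np.int32(143)) [ 0.68   -0.3855  0.1309]
(np.int32(465), np.int32(185)) [ 0.5627 -0.3716  0.2752]
(np.int32(382), np.int32(176)) [ 0.5809 -0.2098  0.2806]
(array([   0, 3104, 3846,  109,  105,  117,  611, 1089,  115,  152,  185,
       1070,  227,  242,  491,  137,  155,  109,  110,  149,  173,  211,
        261,  350,  229,  231,  238,  241,  304,  424,    0,    0,    0,
          0,    0,    0,    0]), array([-0.02, -0.01,  0.  ,  0.01,  0.02,  0.03,  0.04,  0.05,  0.06,
        0.07,  0.08,  0.09,  0.1 ,  0.11,  0.12,  0.13,  0.14,  0.15,
        0.16,  0.17,  0.18,  0.19,  0.2 ,  0.21,  0.22,  0.23,  0.24,
        0.25,  0.26,  0.27,  0.28,  0.29,  0.3 ,  0.31,  0.32,  0.33,
        0.34,  0.35]))
```

```bash
ls -la pics
```

```text
total 1420
drwxr-xr-x 2 agent agent   4096 Dec  7 14:43 .
drwxr-xr-x 3 agent agent   4096 Dec  7 14:43 ..
-rw-r--r-- 1 agent agent 345983 Dec  7 14:43 scene0.png
-rw-r--r-- 1 agent agent 302541 Dec  7 14:43 scene_crop.png
-rw-r--r-- 1 agent agent 393768 Dec  7 14:43 top0.png
-rw-r--r-- 1 agent agent 393535 Dec  7 14:43 top_crop.png
```

Both views agree on an opening of about 0.887 rad and a hinge-frame yaw of about -0.14. The outer edge middle is near (0.577,-0.291,0.276). Next I'll work out the approach in tool axes.

```bash
cat >> h.py <<'E'
from scipy.spatial.transform import Rotation as R
yaw=-0.141; hx=np.array([np.cos(yaw),np.sin(yaw),0]); hy=np.array([-hx[1],hx[0],0]); ez=np.array([0,0,1.])
edge0=np.array([.577,-.291,.2755]); th0=.887
along=-np.cos(th0)*hx+np.sin(th0)*ez; n0=np.sin(th0)*hx+np.cos(th0)*ez
hinge=edge0-.01*n0-.19*along
def E(th,r=.178): return hinge+r*(-np.cos(th)*hx+np.sin(th)*ez)+.01*(np.sin(th)*hx+np.cos(th)*ez)
def tcp(th,r=.178,half=.011,tip=.011): return E(th,r)+half*hx+tip*ez
def rot(o): w,x,y,z=o["eef_rot"]; return R.from_quat([x,y,z,w])
E
python3 - <<'E'
from h import *
from bench import ctrl
o=ctrl.get_obs(); r=rot(o); print(r.as_matrix().round(3))
print("hinge",hinge.round(4))
for s in (1,-1):
    M=np.stack([-ez,s*hy,np.cross(-ez,s*hy)],1); rv=(r.inv()*R.from_matrix(M)).as_rotvec(degrees=True); print(s,rv.round(2))
for th in np.arange(.887,-.01,-.1): print(round(th,3),tcp(th).round(4), (hx@(tcp(th)-hinge)).round(4))
t=tcp(.887)+n0*0.06; print("pre",t, "in tool:",r.inv().apply(t-o["eef_pos"]).round(4))
E
```

```text
[[-0.001  0.365  0.931]
 [-0.001  0.931 -0.365]
 [-1.    -0.002 -0.   ]]
hinge [ 0.6882 -0.3068  0.1219]
1 [-13.34  -0.03   0.09]
-1 [1.6666e+02 1.2000e-01 4.0000e-02]
0.887 [ 0.5954 -0.2936  0.2772] -0.0937
0.787 [ 0.5817 -0.2917  0.266 ] -0.1076
0.687 [ 0.5691 -0.2899  0.2535] -0.1203
0.587 [ 0.5578 -0.2883  0.2398] -0.1317
0.487 [ 0.5479 -0.2869  0.225 ] -0.1416
0.387 [ 0.5396 -0.2857  0.2093] -0.1501
0.287 [ 0.5328 -0.2847  0.1929] -0.1569
0.187 [ 0.5277 -0.284   0.1758] -0.162
0.087 [ 0.5243 -0.2835  0.1583] -0.1655
pre [ 0.64144571 -0.30014755  0.31510226] in tool: [-0.0729 -0.6198  0.7069]
```

View pics/scene_crop.png

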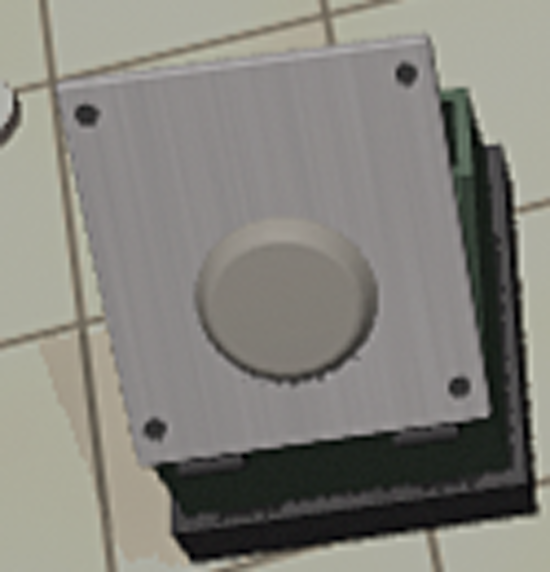

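drive_tool([
  [-0.05,0,0,-6.67,0,0,-1],
  [-0.05,0,0,-6.67,0,0,-1],
  [-0.03,-0.02,0.014,0,0,0,-1],
  [0,-0.048,0.034,0,0,0,-1],
  [0,-0.048,0.034,0,0,0,-1],
  [0,-0.048,0.034,0,0,0,-1],
  [0,-0.048,0.034,0,0,0,-1],
  [0,-0.048,0.034,0,0,0,-1],
  [0,-0.048,0.034,0,0,0,-1],
  [0,-0.048,0.034,0,0,0,-1],
])

```text
time_s: 1.35
eef_pos: [0.4098, 0.1457, 0.3721]
eef_rot: [0.705, 0.05, 0.705, -0.05]
wrist_force: [1.9, 0.9, -0.3]
opening: 0.0
```

drive_tool([
  [0,-0.048,0.034,0,0,0,-1],
  [0,-0.048,0.034,0,0,0,-1],
  [0,-0.048,0.034,0,0,0,-1],
  [0,-0.048,0.034,0,0,0,-1],
  [0,-0.048,0.034,0,0,0,-1],
  [0,-0.048,0.034,0,0,0,-1],
  [0,-0.048,0.034,0,0,0,-1],
  [0,-0.048,0.034,0,0,0,-1],
  [0,0,0,0,0,0,-1],
])

```text
time_s: 2.48
eef_pos: [0.6248, -0.2749, 0.3682]
eef_rot: [0.704, 0.052, 0.707, -0.051]
wrist_force: [-0.4, -0.2, -1.1]
opening: -0.0
```

```bash
cat > st.py <<'E'
from h import *
from bench import ctrl
o=ctrl.get_obs(); p=np.array(o["eef_pos"]); M=np.stack([-ez,hy,hx],1)
print("t",o["time_s"],"pos",p.round(4),"open",round(o["opening"],3),"F hx,hy,z",[round(float(np.dot(o["wrist_force"],a)),2) for a in (hx,hy,ez)])
print("rot err to target",(rot(o).inv()*R.from_matrix(M)).as_rotvec(degrees=True).round(2),"q",np.round(o["q"],2))
rel=p-hinge; print("rel hinge hx,hy,z",(rel@hx).round(4),(rel@hy).round(4),rel[2].round(4))
print("to contact pose (tool axes)",rot(o).inv().apply(tcp(th0)-p).round(4))
E
python3 st.py
python3 - <<'E'
from bench import camera
import cv2
c=camera("scene"); cv2.imwrite("pics/s1.png",cv2.resize(c["img"][120:360,60:380,::-1],None,fx=2.4,fy=2.4))
E
```

```text
t 2.475 pos [ 0.6248 -0.2749  0.3682] open -0.0 F hx,hy,z [-0.38, -0.29, -1.07]
rot err to target [-0.23 -0.27 -0.09] q [-0.59  0.36  1.14 -0.    1.65 -2.01]
rel hinge hx,hy,z -0.0672 0.0227 0.2463
to contact pose (tool axes) [ 0.091  -0.0229 -0.026 ]
```

View pics/s1.png

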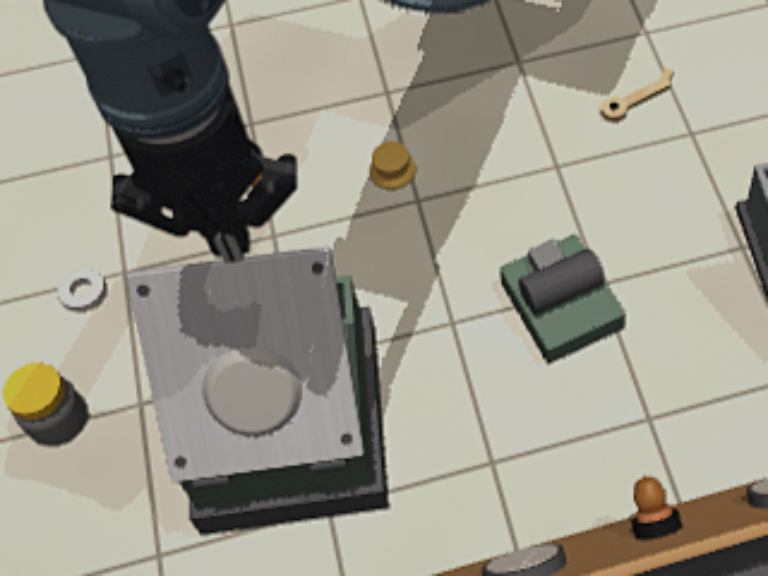

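The closed fingertips are above and beyond the cover's free edge, at about (230,245) in the crop, with nothing in the way. I'll come down to a point 10 mm off the cover face.

drive_tool([
  [0.03,-0.023,0,0,0,0,-1],
  [0.03,0,-0.008,0,0,0,-1],
  [0.015,0,-0.006,0,0,0,-1],
  [0.01,0,-0.004,0,0,0,-1],
  [0,0,0,0,0,0,-1],
])

```text
time_s: 3.15
eef_pos: [0.6037, -0.2906, 0.2877]
eef_rot: [0.705, 0.05, 0.705, -0.05]
wrist_force: [-0.4, 0.7, 0.4]
opening: 0.003
```

```bash
python3 st.py
python3 - <<'E'
from bench import camera
import cv2
c=camera("scene"); cv2.imwrite("pics/s2.png",cv2.resize(c["img"][120:360,60:380,::-1],None,fx=2.4,fy=2.4))
E
```

```text
t 3.15 pos [ 0.6037 -0.2906  0.2877] open 0.003 F hx,hy,z [-0.49, 0.63, 0.4]
rot err to target [0.04 0.02 0.  ] q [-0.63  0.36  1.3   0.    1.49 -2.06]
rel hinge hx,hy,z -0.0859 0.0042 0.1658
to contact pose (tool axes) [ 0.0105 -0.0042 -0.0078]
```

View pics/s2.png

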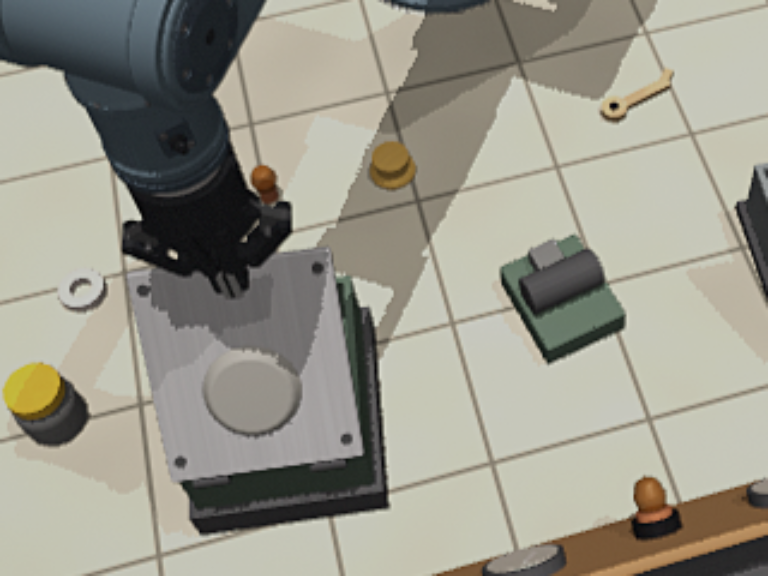

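The fingertips are now just off the face, about 12 mm inside the free edge at (230,285) in the crop. I'll work out the arc increments next.

Run:
```python
from h import *
from bench import ctrl
p=np.array(ctrl.get_obs()["eef_pos"])
pts=[p]+[tcp(t) for t in [.887,.83,.77,.71,.65,.59,.53,.47,.41,.35,.30,.26,.22,.18,.14,.10,.07,.04,.02,0,-.01]]
for a,b in zip(pts,pts[1:]): d=b-a; print([round(float(x),4) for x in (-d[2],d@hx)], np.round(b[2],4))
```

```text
[0.0112, -0.0082] 0.2772
[0.0062, -0.0081] 0.271
[0.007, -0.0081] 0.264
[0.0075, -0.0076] 0.2565
[0.0079, -0.0072] 0.2486
[0.0083, -0.0067] 0.2402
[0.0087, -0.0062] 0.2315
[0.0091, -0.0056] 0.2224
[0.0094, -0.0051] 0.213
[0.0097, -0.0045] 0.2033
[0.0083, -0.0033] 0.1951
[0.0067, -0.0024] 0.1883
[0.0068, -0.0021] 0.1815
[0.0069, -0.0018] 0.1746
[0.007, -0.0015] 0.1676
[0.007, -0.0012] 0.1606
[0.0053, -0.0008] 0.1553
[0.0053, -0.0006] 0.15
[0.0036, -0.0003] 0.1465
[0.0036, -0.0002] 0.1429
[0.0018, -0.0001] 0.1411
```

drive_tool([
  [0.0056,0,-0.0041,0,0,0,-1],
  [0.0056,0,-0.0041,0,0,0,-1],
  [0.0062,0,-0.008,0,0,0,-1],
  [0.007,0,-0.008,0,0,0,-1],
])

```text
time_s: 3.7
eef_pos: [0.5799, -0.2879, 0.2633]
eef_rot: [0.706, 0.049, 0.705, -0.05]
wrist_force: [3.3, -0.5, 2.3]
opening: 0.0
```

```bash
python3 st.py
python3 - <<'E'
from bench import camera
import cv2
c=camera("scene"); cv2.imwrite("pics/s3.png",cv2.resize(c["img"][120:360,60:380,::-1],None,fx=2.4,fy=2.4))
E
```

```text
t 3.7 pos [ 0.5799 -0.2879  0.2633] open 0.0 F hx,hy,z [3.29, -0.04, 2.29]
rot err to target [0.01 0.13 0.03] q [-0.64  0.32  1.39  0.    1.43 -2.07]
rel hinge hx,hy,z -0.1098 0.0035 0.1414
to contact pose (tool axes) [-0.0138 -0.0035  0.0161]
```

View pics/s3.png

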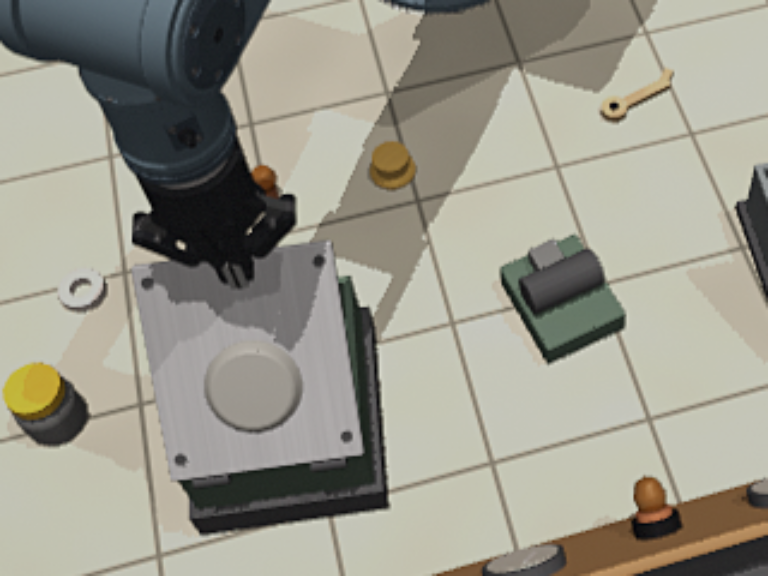

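The push is about 4 N along the face normal and the cover is moving as planned. I'll continue along the arc.

drive_tool([
  [0.0075,0,-0.0076,0,0,0,-1],
  [0.0079,0,-0.0072,0,0,0,-1],
  [0.0083,0,-0.0067,0,0,0,-1],
  [0.0087,0,-0.0062,0,0,0,-1],
  [0.0091,0,-0.0056,0,0,0,-1],
  [0.0094,0,-0.0051,0,0,0,-1],
  [0.0097,0,-0.0045,0,0,0,-1],
  [0.0083,0,-0.0033,0,0,0,-1],
])

```text
time_s: 4.75
eef_pos: [0.5335, -0.2813, 0.193]
eef_rot: [0.705, 0.05, 0.706, -0.05]
wrist_force: [-1.2, -0.3, 3.0]
opening: -0.001
```

```bash
python3 st.py
python3 - <<'E'
from bench import camera
import cv2
c=camera("scene"); cv2.imwrite("pics/s4.png",cv2.resize(c["img"][120:360,60:380,::-1],None,fx=2.4,fy=2.4))
E
```

```text
t 4.75 pos [ 0.5335 -0.2813  0.193 ] open -0.001 F hx,hy,z [-1.15, -0.43, 2.96]
rot err to target [-0.   -0.04 -0.01] q [-0.68  0.29  1.58 -0.    1.27 -2.11]
rel hinge hx,hy,z -0.1567 0.0035 0.0711
to contact pose (tool axes) [-0.0842 -0.0035  0.063 ]
```

View pics/s4.png

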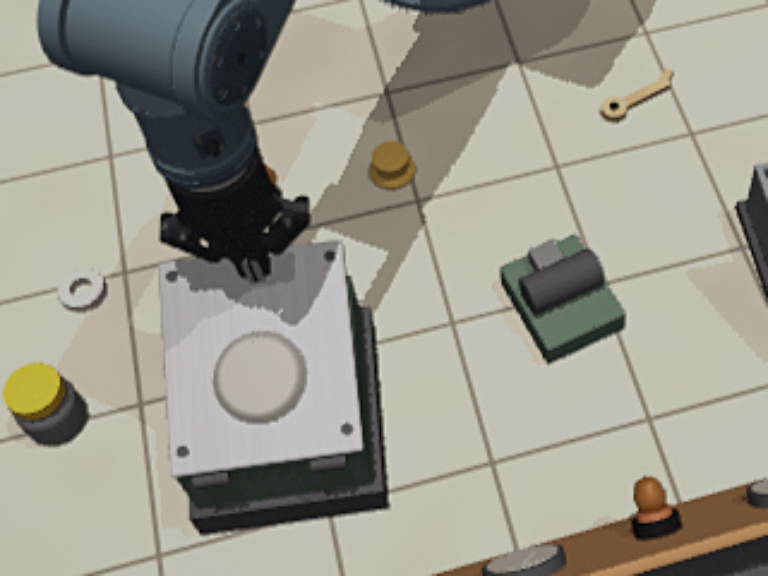

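The cover is at about 0.3 rad with a 3 N push. I'll slow to about 0.03 m/s for the rest.

drive_tool([
  [0.004,0,-0.0015,0,0,0,-1],
  [0.004,0,-0.0014,0,0,0,-1],
  [0.004,0,-0.0013,0,0,0,-1],
  [0.004,0,-0.0012,0,0,0,-1],
  [0.004,0,-0.0011,0,0,0,-1],
  [0.004,0,-0.001,0,0,0,-1],
  [0.004,0,-0.0008,0,0,0,-1],
  [0.004,0,-0.0007,0,0,0,-1],
  [0.004,0,-0.0006,0,0,0,-1],
  [0.004,0,-0.0004,0,0,0,-1],
])

```text
time_s: 6.05
eef_pos: [0.524, -0.2798, 0.1537]
eef_rot: [0.705, 0.05, 0.705, -0.05]
wrist_force: [-0.3, 1.9, 3.0]
opening: 0.001
```

```bash
python3 st.py
cat > ang.py <<'E'
from h import *
from bench import camera
import sys
c=camera("scene"); W=cloud(c); cv2.imwrite(f"pics/{sys.argv[1]}.png",cv2.resize(c["img"][120:360,60:380,::-1],None,fx=2.4,fy=2.4))
rel=W-hinge; a=rel@hx; b=rel@hy
m=(abs(b)>.045)&(abs(b)<.075)&(a>-.18)&(a<-.015)&(rel[...,2]>-.02)&(rel[...,2]<.12)
k=(c["depth"]>0)&m; A=np.c_[a[k],b[k],np.ones(k.sum())]; z=rel[...,2][k]
for _ in range(4):
    s=np.linalg.lstsq(A,z,rcond=None)[0]; e=abs(A@s-z); A,z=A[e<.004],z[e<.004]
print("cover slope angle",np.arctan(-s[0]).round(4),"side slope",s[1].round(4),"height at hinge",s[2].round(4),len(z))
E
python3 ang.py s5
```

```text
t 6.05 pos [ 0.524  -0.2798  0.1537] open 0.001 F hx,hy,z [-0.54, 1.83, 3.04]
rot err to target [ 0.01 -0.02 -0.01] q [-0.69  0.31  1.63  0.    1.19 -2.12]
rel hinge hx,hy,z -0.1663 0.0037 0.0318
to contact pose (tool axes) [-0.1236 -0.0037  0.0726]
cover slope angle 0.1439 side slope 0.014 height at hinge 0.0041 473
```

View pics/s5.png

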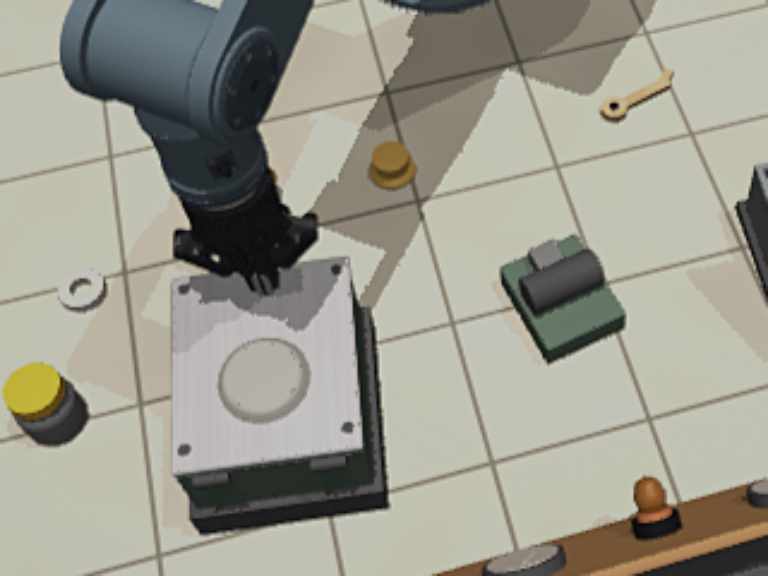

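drive_tool([
  [0.002,0,-0.0002,0,0,0,-1],
  [0.002,0,-0.0002,0,0,0,-1],
  [0.002,0,-0.0001,0,0,0,-1],
  [0.002,0,0,0,0,0,-1],
])

```text
time_s: 6.6
eef_pos: [0.5234, -0.2799, 0.1458]
eef_rot: [0.705, 0.05, 0.706, -0.05]
wrist_force: [-1.3, 0.7, 2.0]
opening: 0.003
```

```bash
python3 st.py;python3 ang.py s6
```

```text
t 6.6 pos [ 0.5234 -0.2799  0.1458] open 0.003 F hx,hy,z [-1.42, 0.55, 1.98]
rot err to target [-0.   -0.03  0.01] q [-0.69  0.32  1.64 -0.    1.18 -2.12]
rel hinge hx,hy,z -0.1669 0.0034 0.0239
to contact pose (tool axes) [-0.1314 -0.0035  0.0732]
cover slope angle 0.1033 side slope 0.0164 height at hinge 0.0038 401
```

drive_tool([
  [0.0015,0,0,0,0,0,-1],
  [0.0015,0,0,0,0,0,-1],
  [0.001,0,0,0,0,0,-1],
])

```text
time_s: 7.02
eef_pos: [0.5235, -0.28, 0.1424]
eef_rot: [0.705, 0.05, 0.705, -0.05]
wrist_force: [-4.2, 1.8, 10.1]
opening: -0.001
```

```bash
python3 st.py;python3 ang.py s7
```

```text
t 7.025 pos [ 0.5235 -0.28    0.1424] open -0.001 F hx,hy,z [-4.41, 1.17, 10.07]
rot err to target [ 0.   -0.02  0.02] q [-0.69  0.33  1.64 -0.    1.17 -2.12]
rel hinge hx,hy,z -0.1668 0.0034 0.0205
to contact pose (tool axes) [-0.1348 -0.0034  0.073 ]
cover slope angle 0.0846 side slope 0.0182 height at hinge 0.0038 406
```

View pics/s7.png

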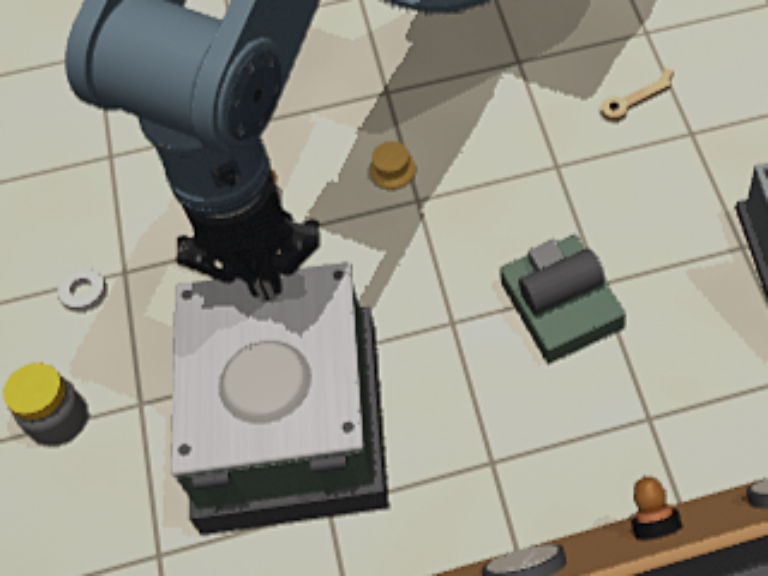

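The force has risen to 10 N right at the predicted closed height. I'll use one small step to tell a hard stop from hinge friction.

drive_tool([
  [0.0006,0,0,0,0,0,-1],
  [0,0,0,0,0,0,-1],
])

```text
time_s: 7.32
eef_pos: [0.5235, -0.28, 0.1424]
eef_rot: [0.705, 0.05, 0.705, -0.05]
wrist_force: [-5.1, 2.9, 8.5]
opening: -0.002
```

```bash
python3 st.py
```

```text
t 7.325 pos [ 0.5235 -0.28    0.1424] open -0.002 F hx,hy,z [-5.41, 2.14, 8.52]
rot err to target [ 0.01 -0.01  0.03] q [-0.69  0.33  1.64 -0.    1.17 -2.12]
rel hinge hx,hy,z -0.1667 0.0033 0.0205
to contact pose (tool axes) [-0.1348 -0.0034  0.073 ]
```

drive_tool([
  [0.001,0,0,0,0,0,-1],
  [0,0,0,0,0,0,-1],
])

```text
time_s: 7.58
eef_pos: [0.5236, -0.2801, 0.1423]
eef_rot: [0.705, 0.049, 0.705, -0.05]
wrist_force: [-7.7, 4.7, 14.7]
opening: -0.004
```

```bash
python3 st.py
```

```text
t 7.575 pos [ 0.5236 -0.2801  0.1423] open -0.004 F hx,hy,z [-8.25, 3.56, 14.69]
rot err to target [ 0.02 -0.01  0.04] q [-0.69  0.33  1.64 -0.    1.17 -2.12]
rel hinge hx,hy,z -0.1667 0.0033 0.0204
to contact pose (tool axes) [-0.1349 -0.0034  0.073 ]
```

Two extra steps raised the force to 15 N while z moved only 0.1 mm, so this is a hard stop. I'll lift straight off, retreat and check with both cameras.

drive_tool([
  [-0.002,0,0,0,0,0,-1],
  [-0.005,0,0,0,0,0,-1],
  [-0.02,0,0,0,0,0,-1],
  [-0.05,0,0,0,0,0,-1],
  [-0.05,0,0,0,0,0,-1],
  [-0.03,0.05,-0.03,0,0,0,-1],
  [0,0.06,-0.03,0,0,0,-1],
  [0,0.06,-0.03,0,0,0,-1],
  [0,0.06,0,0,0,0,-1],
  [0,0,0,0,0,0,-1],
])

```text
time_s: 8.82
eef_pos: [0.471, -0.0471, 0.2977]
eef_rot: [0.706, 0.048, 0.705, -0.048]
wrist_force: [0.5, -0.5, -0.5]
opening: 0.002
```

```bash
python3 st.py
cat > fin.py <<'E'
from h import *
from bench import camera
for n in ["scene","top"]:
    c=camera(n); c0=np.load(n+"0.npz"); W=cloud(c); cv2.imwrite(f"pics/{n}9.png",c["img"][:,:,::-1])
    rel=W-hinge; a=rel@hx; b=rel@hy; ok=c["depth"]>0
    for nm,k in [("near edge",(a>-.18)&(a<-.14)&(abs(b)<.07)),("sides",(a>-.18)&(a<-.015)&(abs(b)<.07)&(np.hypot(a+.078,b)>.055))]:
        k=k&ok&(rel[...,2]>-.03)&(rel[...,2]<.1); A=np.c_[a[k],b[k],np.ones(k.sum())]; s=np.linalg.lstsq(A,rel[...,2][k],rcond=None)[0]
        print(n,nm,k.sum(),"z med",np.median(W[...,2][k]).round(4),"slope",-s[0].round(4),s[1].round(4),"res",np.std(A@s-rel[...,2][k]).round(4))
    # relay lid change
    W0=cloud(c0); roi=(slice(140,240),slice(80,205)) if n=="top" else (slice(155,275),slice(360,475))
    d=np.abs(c["depth"][roi]-c0["depth"][roi]); print("relay depth diff median, 95%",np.median(d).round(5),np.percentile(d,95).round(5))
E
python3 fin.py
```

```text
t 8.825 pos [ 0.471  -0.0471  0.2977] open 0.002 F hx,hy,z [0.53, -0.44, -0.47]
rot err to target [ 0.34  0.15 -0.02] q [-0.35 -0.1   1.79  0.    1.45 -1.79]
rel hinge hx,hy,z -0.2515 0.2266 0.1758
to contact pose (tool axes) [ 0.0208 -0.2275  0.1564]
scene near edge 985 z med 0.1306 slope -0.0034 -0.0006 res 0.0019
scene sides 2578 z med 0.1307 slope -0.0016 0.001 res 0.0019
relay depth diff median, 95% 0.00233 0.00709
top near edge 1020 z med 0.1315 slope 0.0046 -0.002 res 0.0017
top sides 2543 z med 0.1316 slope -0.001 -0.0011 res 0.0017
relay depth diff median, 95% 0.00181 0.00559
```

View pics/scene9.png

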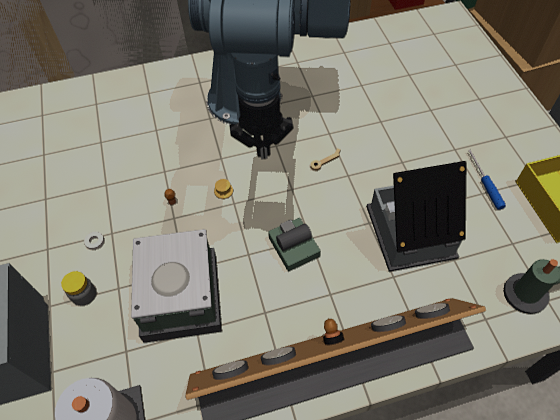

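View pics/top9.png

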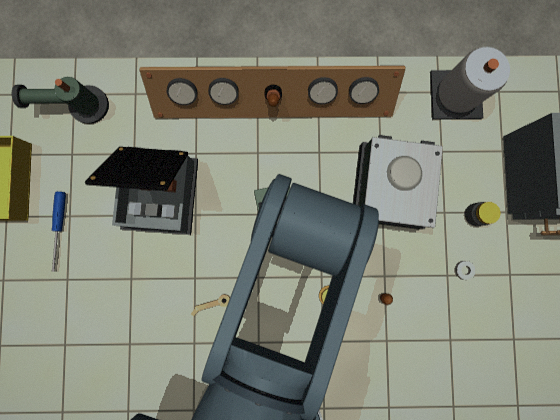

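The cover lies flat on its case, at (172,270) in the scene view and (402,180) in the top view, with a slope within about 0.002 rad and its top at z about 0.131. The relay lid hasn't moved and the robot is clear of everything.

```bash
python3 -c "
from bench import hand_in
print(hand_in())"
```

```text
the job is handed in; nothing more can be done
None
```

The gear cover is fully closed on its case, the relay-box lid is still standing open, and the job is handed in. The whole thing took about 9 s of the 35 s allowed.

**How it went:** I measured the cover at 0.887 rad open in both camera views. I then pushed it down with the closed fingertips about 12 mm inside its free edge. The push read about 2–4 N on the way down, and I slowed to about 0.03 m/s for the last 0.3 rad. After it met the case I pressed on in two small steps. The force rose to about 15 N and the fingertips moved only 0.1 mm, so it was against a hard stop. I then lifted off and moved the arm clear.

**Last checks:**
- **Cover:** over the whole face, both cameras show it level to within 0.002 rad. Its top is at z ≈ 0.131–0.132 m, matching the 0.132 m I predicted for closed.
- **Relay lid:** it looks the same in the before and after pictures, with depth differences at about the 2 mm noise level.
- **Robot:** the wrist force is back near zero and it is touching nothing.

**Check that disagreed:** while the fingers were still on the cover, a quick slope estimate read 0.085 rad near the stop. I put that down to the few points it used, possibly including some off the cover. With the view clear, both cameras showed the cover level.

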